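Present the stone ball in its dish to the phone

TASK

We are photographing a polished stone ball for the shop: lift the ball off the tape roll it rests on and set it gently into the middle of the wooden dish standing on the grey mat. Then take the dish by its upright tab, lift it straight up about 10 cm and, keeping it level with the ball lying centred in it all the while, turn it through a quarter turn so that the tab points straight away from the phone. Finish holding the dish at that height over the middle of the mat, level and still, without putting it down or letting go, and leave everything else where it is.

Things in the scene. Friction and masses are not known exactly. Their poses are not given: they have to be found in the camera images.
- ball_center (a point): Polished pale stone ball, 30 mm in diameter, 38 g, loose. The point is its centre; its axes mean nothing. It starts sitting in the 25 mm core hole of one of the two tape rolls (19 mm high), its centre 8 mm above the roll's top face.
- dish_seat (a point): Round wooden dish, 150 mm across, 180 g, loose, on the mat on a 90 mm foot. Inside it slopes up from the centre at 0.2 rad, so the ball runs to the middle. The point is on its axis 23 mm above its underside: the centre of a ball at rest in it; floor there 8 mm, rim 27 mm above the underside. z: its axis, up; -x: from the centre to the tab, which starts about a quarter turn from its end direction.
- dish_tab (a point): Grip point of the dish's upright tab at its rim, 80 mm from the dish's axis, 50 mm above its underside. The tab is 10 mm thick along x (radially), 32 mm wide along y, its top 68 mm above the underside; axes as for the dish. Pinched across its 10 mm it carries the dish level. With the ball in, about 55 mm is clear between tab and ball.
- mat_center (a point): Flat grey felt mat, 180 mm square, 3 mm thick, fixed. The point is the middle of its upper face. z up; its -y axis points to the phone, so the dish's tab must end pointing along its +y.
- phone: Phone propped upright on a small black stand beside the mat, fixed, about 175 mm from the mat's middle on its -y side, screen facing the mat; 72 mm wide, its top 165 mm above the table. Origin at the underside of the stand.
- roll_a: Roll of clear tape lying flat, 56 mm outside diameter, 25 mm hole, 19 mm high, 40 g, loose; the ball sits on this one. Origin at the centre of its underside. It may shift a little.
- roll_b: The other roll of clear tape, the same size, with nothing on it. Origin at the centre of its underside. Leave it alone.
- stapler: Red metal stapler, 150 x 38 x 50 mm, long side along its x. Origin at the centre of its underside. Leave it alone.
- case: Blue plastic pencil case, 200 x 75 x 34 mm, long side along its x. Origin at the centre of its underside. Leave it alone.
- ramekin: White ceramic ramekin, 84 mm across, 45 mm high. Origin at the centre of its underside. Leave it alone.
- clip: Steel bulldog clip, 50 mm wide along its y, lying flat, 29 mm high, its wire handles along +x to 38 mm from its origin. Origin near the middle of its underside. Leave it alone.

How it is judged:
By the outcome, as a careful person would: the job done as asked, in the order asked, and still so for the second after the job is handed in, while the arm keeps its last pose, push and grip.
It also fails if it takes over 51 s, if anything falls off the work surface, if the arm or the gripper's body presses on something with over 40 N, if the wrist force passes 120 N, or if a joint passes its speed limit or range.

ROBOT

A 6-joint arm with a two-finger parallel gripper is mounted at the origin on the work surface. World frame = base frame: x ahead of the robot, y to its left, z up, the work surface at z = 0. Lengths are in m, angles in rad, forces in N, time in s.
With the tool pointing down it reaches from about 0.25 to 0.775 m from the base axis. Payload 4 kg.
Tool frame: the origin (TCP) lies between the finger pads; the fingertips stand 14 mm ahead of it and the grasp point (between the pads) lies 5 mm behind it; z points along the fingers, y is the direction in which the jaws open and shut (so a half turn about z gives the same grasp; the last joint's range is limited). The gripper opens to 94 mm and grips with 3 to 60 N. Pads are 16 mm wide; open, the fingers measure 119 mm over their backs; the gripper's body (75 mm by 177 mm) begins 78 mm behind the grasp point.
Start: joints at [1.074, 0.087, 1.371, -0, 1.684, -0.103], TCP at [0.211, 0.508, 0.22] pointing down, gripper open.
Joint ranges: [-3.1, 3.1], [-0.76, 2.03], [0.27, 2.55], [-1.08, 4.22], [0.17, 2.65], [-2.57, 2.57]. Speed limits (rad/s): [2.79, 2.79, 3.14, 3.14, 3.14, 3.14].

INTERFACE

Orientations are given as [roll, pitch, yaw] about the fixed x, y, z axes, in that order (R = Rz(yaw) Ry(pitch) Rx(roll)).
In Python, from bench import robot, cams, spotter gives the robot as it stands.
- The arm moves only by the shell command python3 -m inch 'ROWS'. ROWS is JSON, a list of rows, each an object of numbers: "grip": the opening, from 0 (shut) to 1 (fully open); "dx", "dy", "dz": the shift along the tool's x, y, z in units of 25 mm (1.0 is 25 mm); "rx", "ry", "rz": the turn, a rotation vector about the tool's x, y, z in units of 5 degrees (1.0 is 5 degrees). A call has 1 to 12 rows; each row shifts and turns the pose as measured when the row begins, along the tool's axes as they then stand; what a row does not reach is not made up. A row lasts 1/8 s, in which the tool goes at most 62.5 mm and 10.7 degrees, less where a joint would pass 70% of its speed; a pose out of reach is approached as far as the arm can. A call is refused whole if a number of a shift passes 1 or a number of a turn 1, either way. A call with a gripper value outside its range is refused whole. The fingers move at their own pace and stop on an object; the grip force is fixed at half the most. Time passes only in rows, so rows that do not move let the fingers close. It gives the time, the measured TCP pose, the force and the opening at its end, in the units of the state.
- robot.get_obs(): the state, without advancing time (a new reading comes with each control period).
- cams.snapshot(name): name is "side" or "top"; returns a dict with "frame" (420x560x3 uint8, red, green, blue), "intrinsics" (3x3 intrinsics, pixels), "eye" and "orientation" of the camera in the world. Camera axes: x right, y up, looking along -z (the intrinsics and any distortion apply to the point x, -y, -z); pixel columns grow to the right and rows downward; lengths in m; the calibration is good to about 2 mm. A picture is of the moment at which its call begins. There is no depth.
- robot.close_job(): hands the job in, once; it reports no verdict.
Trained networks look in a picture, given as the dict that the camera call returned (one of the last four; its "shot" number tells which), for a name from the list of things; names that differ only in an ending like _2 or _b are one class to them, and where a whole thing is asked for, a point or a joint stands for the part that bears it (a point fixed in the world has none). Each returns a list of dicts, best first, with "score" (0 to 1); they miss things now and then, are a little off and sometimes report something else, mostly with a low value. They report only what shows in the picture. A call takes as long as a camera call.
- spotter.regions_of(picture, query): "pixels" (420x560 bool, what is visible of it) and "extent" ([left, top, right, bottom] in pixels, round what is visible of it).
- spotter.place_of(picture, query): "pixel" ([column, row] in pixels: a listed point, or the origin of a listed thing).
The state is a dict: "time": time; "joint_positions": joint angles; "qvel": joint speeds; "joint_torque": joint torques, N m; "tool_pos": TCP position; "ee_rot": TCP orientation; "wrist_force": force on the tool from outside, world axes, zero at the start; "wrist_torque": the same for the moment, N m; "width": finger opening in m.
Only numpy, scipy, OpenCV 4.12 (cv2) and the standard library are available. Lean on these libraries where they do the work, as an engineer would, in place of code of your own. Each camera call takes 0.05 s, during which the arm holds its last target.

## Working session

There is one attempt and no reset: what is moved stays moved. The work goes in short steps, Python scripts to look and compute and a shell command to move; the robot and the scene stay as the last step left them, time stands still between calls to the robot, and variables do not carry over. Pictures are saved under pics/ and viewed, and the job is handed in when it is done.

```bash
ls; mkdir -p pics; python3 - <<'E'
from bench import robot,cams,spotter
import cv2,json
print(robot.get_obs())
for n in("side","top"):
    p=cams.snapshot(n); cv2.imwrite(f"pics/{n}0.png",p["frame"][:,:,::-1])
    print(n,p["intrinsics"],p["eye"],p["orientation"],[k for k in p])
    for q in["ball_center","dish_seat","dish_tab","mat_center","phone","roll_a","stapler","case","ramekin","clip"]:
        print(q,[(r["pixel"],round(r["score"],2)) for r in spotter.place_of(p,q)][:3])
E
```

```text
pics
{'time': 0.0, 'joint_positions': array([ 1.07388686e+00,  8.79506185e-02,  1.37220548e+00, -1.46825861e-05,
        1.68359776e+00, -1.03058401e-01]), 'qvel': array([ 4.26254082e-04,  9.62921272e-05,  1.38848649e-03,  2.68901070e-04,
       -1.64372837e-04, -2.31482977e-04]), 'joint_torque': array([ 4.34051508e-04, -3.40185463e+01, -3.02427900e+01,  7.17499922e-02,
        3.28229112e-02, -1.30099743e-04]), 'tool_pos': array([0.21080747, 0.50745103, 0.21833128]), 'ee_rot': array([-3.13944142e+00, -2.07820526e-04,  2.74773973e+00]), 'wrist_force': array([-0.00306955,  0.19208713, -0.01031684]), 'wrist_torque': array([0.05550339, 0.01875697, 0.02021943]), 'width': 0.09414564196898603}
side [[478.04319795   0.         279.69394574]
 [  0.         478.04319795 211.14255738]
 [  0.           0.           1.        ]] [0.36033615 0.61106804 0.75007498] [ 0.80628279 -0.00929577 -2.80860456] ['frame', 'intrinsics', 'eye', 'orientation', 'shot']
ball_center [([196.3, 320.8], 0.5), ([287.2, 142.4], 0.26)]
dish_seat [([283.5, 228.2], 0.58), ([287.7, 141.5], 0.58)]
dish_tab [([322.2, 229.0]
[... 234 characters left out ...]
 [([345.7, 334.0], 0.94), ([308.9, 192.2], 0.26)]
top [[416.55837793   0.         275.96060383]
 [  0.         416.55837793 211.06807845]
 [  0.           0.           1.        ]] [ 0.4840048  -0.05915182  1.12219455] [ 1.04540487e-01  7.06221226e-04 -1.59396866e+00] ['frame', 'intrinsics', 'eye', 'orientation', 'shot']
ball_center [([172.3, 192.3], 0.57)]
dish_seat [([275.1, 220.3], 0.75)]
dish_tab [([274.4, 249.7], 0.85)]
mat_center [([333.0, 220.3], 0.25)]
phone [([333.0, 222.1], 0.94), ([158.0, 269.0], 0.42)]
roll_a [([176.2, 198.4], 0.8), ([156.7, 269.6], 0.61)]
stapler [([239.3, 154.2], 0.76)]
case [([390.9, 178.1], 0.83)]
ramekin [([403.2, 269.6], 0.86)]
clip [([204.9, 288.3], 0.53)]
```

View pics/side0.png

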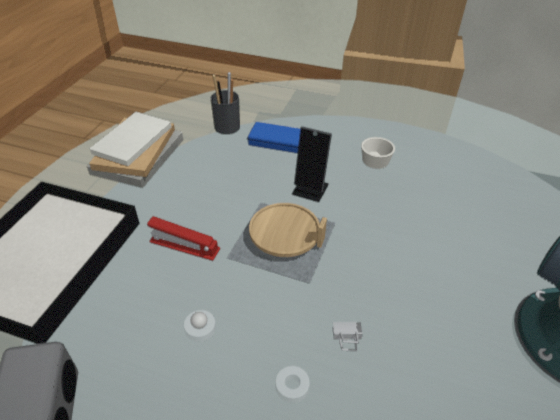

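View pics/top0.png

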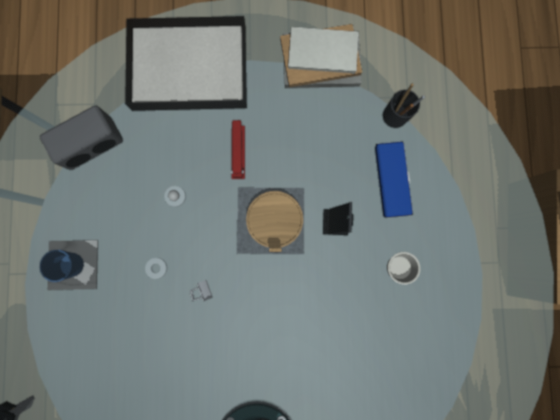

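The side view shows the ball on the left roll at (199,321), and the dish at (284,230) with its tab at (322,232). In the top view (up = +x, right = −y) the ball is at (173,195), the dish at (274,219) with its tab at (274,243), and the phone at (338,220).

```bash
cat > h.py <<'E'
import numpy as np,cv2
from scipy.spatial.transform import Rotation as R
from bench import robot,cams,spotter
def ray(p,px):
    K=np.array(p["intrinsics"]);M=R.from_euler('xyz',p["orientation"]).as_matrix()
    v=np.linalg.solve(K,[px[0],px[1],1.]);d=M@np.array([v[0],-v[1],-v[2]])*1
    return np.array(p["eye"]),d/np.linalg.norm(d)
def onz(p,px,z):
    e,d=ray(p,px);return e+d*(z-e[2])/d[2]
def proj(p,X):
    K=np.array(p["intrinsics"]);M=R.from_euler('xyz',p["orientation"]).as_matrix()
    c=M.T@(np.array(X)-p["eye"]);v=K@np.array([c[0],-c[1],-c[2]]);return v[:2]/v[2]
def tri(p,a,q,b):
    e1,d1=ray(p,a);e2,d2=ray(q,b)
    s=np.linalg.lstsq(np.c_[d1,-d2],e2-e1,rcond=None)[0]
    x,y=e1+s[0]*d1,e2+s[1]*d2;return (x+y)/2,np.linalg.norm(x-y)
def cen(m):
    ys,xs=np.nonzero(m);return np.array([xs.mean(),ys.mean()])
np.set_printoptions(precision=4,suppress=True)
E
python3 - <<'E'
from h import *
P={n:cams.snapshot(n) for n in("side","top")}
for q,z in [("ball_center",.027),("dish_seat",.026),("dish_tab",.053),("mat_center",.003),("roll_a",0.0095),("phone",.08)]:
    for n in P:
        for r in spotter.regions_of(P[n],q)[:3]:
            c=cen(r["pixels"]);print(q,n,round(r["score"],2),c,np.array(r["extent"]),r["pixels"].sum(),onz(P[n],c,z)[:2])
        print("   place",[(onz(P[n],r["pixel"],z)[:2],r["score"]) for r in spotter.place_of(P[n],q)[:2]])
# zoom
t=P["top"]["frame"];s=P["side"]["frame"]
a=cv2.resize(t[150:310,140:360],None,fx=3.5,fy=3.5,interpolation=cv2.INTER_CUBIC)
b=cv2.resize(s[120:400,140:370],None,fx=2.1,fy=2.1,interpolation=cv2.INTER_CUBIC)
cv2.imwrite("pics/t1.png",a[:,:,::-1]);cv2.imwrite("pics/s1.png",b[:,:,::-1])
E
```

```text
ball_center side 0.74 [199.8571 327.6667] [184.5 312.  216.4 338.5] 609 [0.6355 0.2197]
ball_center side 0.66 [198.3365 319.9327] [190.6 314.8 206.3 327.8] 208 [0.645  0.2064]
   place []
ball_center top 0.64 [173.     195.3366] [167.4 189.2 179.6 201.4] 101 [0.6472 0.2112]
ball_center top 0.34 [392.5944 179.6655] [375.4 142.7 413.  221.4] 2293 [ 0.6758 -0.3736]
   place [(array([0.6477, 0.2038]), 0.72), (array([0.6537, 0.2189]), 0.41)]
dish_seat side 0.85 [286.2795 229.6927] [247.9 201.5 329.  255.1] 3274 [ 0.5693 -0.056 ]
dish_seat side 0.63 [376.5998 152.3821] [360.8 140.3 392.5 169.6] 827 [ 0.4408 -0.3887]
   place [(array([ 0.5765, -0.0619]), 0.86)]
dish_seat top 0.98 [273.7187 220.2136] [248.9 194.  303.9 252.6] 2584 [ 0.5749 -0.0546]
dish_seat top 0.42 [337.2098 220.1177] [323.1 201.5 351.6 234.7] 858 [ 0.5712 -0.2221]
   place [(array([ 0.576 , -0.0633]), 0.67)]
   place [(array([ 0.5004, -0.0601]), 0.6), (array([ 0.554 , -0.1628]), 0.44)]
dish_tab top 0.89 [273.763 219.887] [247.8 192.1 301.1 256.7] 2557 [ 0.5735 -0.0548]
   place [(array([ 0.4969, -0.0578]), 0.59)]
mat_cent
[... 472 characters left out ...]
6 0.2116]
roll_a side 0.7 [291.9544 384.1401] [276.9 365.7 308.  402.6] 921 [0.4547 0.2563]
   place [(array([0.4505, 0.2563]), 0.77), (array([0.6404, 0.2097]), 0.59)]
roll_a top 0.71 [155.6822 267.8776] [144.3 257.9 164.2 279.5] 343 [0.4569 0.2609]
roll_a top 0.47 [174.948  196.6766] [162.8 188.1 185.4 210.1] 269 [0.6461 0.2103]
   place [(array([0.6453, 0.2045]), 0.68), (array([0.4531, 0.2587]), 0.52)]
phone side 0.92 [311.2843 164.2535] [291.4 129.5 331.2 200.9] 2209 [ 0.5656 -0.2198]
   place [(array([ 0.5409, -0.1297]), 0.96)]
phone top 0.67 [337.2695 220.2787] [321.4 199.1 350.4 237.1] 861 [ 0.5665 -0.2142]
   place [(array([ 0.5652, -0.2037]), 0.82), (array([ 0.4423, -0.3665]), 0.42)]
```

View pics/t1.png

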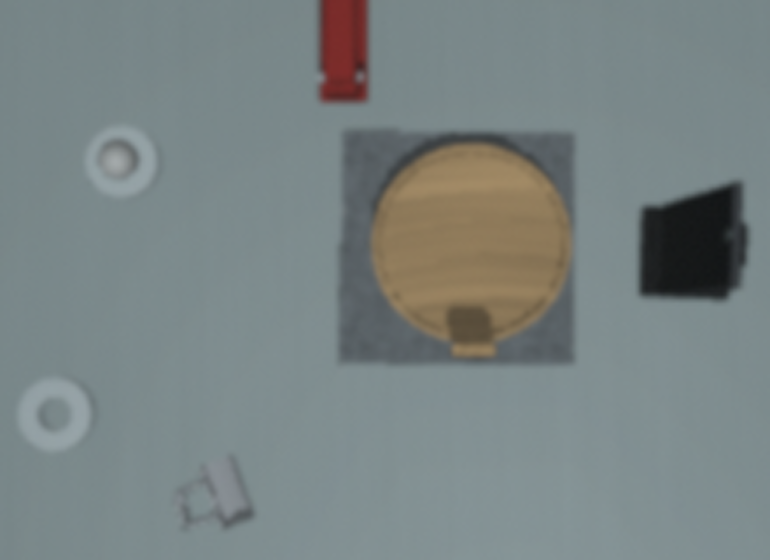

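View pics/s1.png

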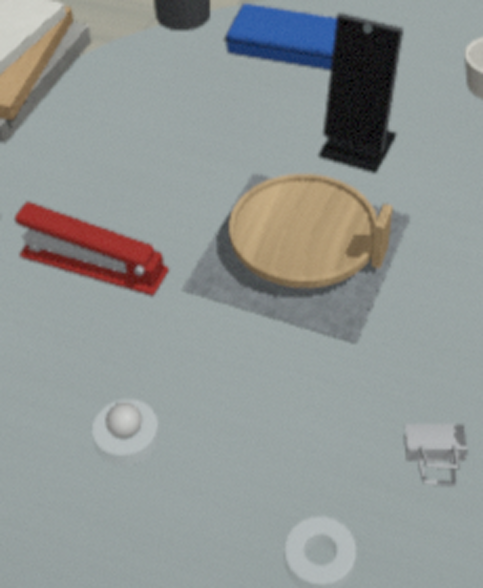

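```bash
python3 - <<'E'
from h import *
P={n:cams.snapshot(n) for n in("side","top")}
T=P["top"];f=lambda x,y:((x+.5)/3.5-.5+140,(y+.5)/3.5-.5+150)
C=[onz(T,f(*c),.003)[:2] for c in [(343,130),(574,131),(574,363),(339,362)]]
print("mat",C,np.mean(C,0))
S=P["side"];g=lambda x,y:((x+.5)/2.1-.5+140,(y+.5)/2.1-.5+120)
D=[onz(S,g(*c),.003)[:2] for c in [(184,291),(358,342),(409,215)]]
print("mat side",D, (D[0]+D[2])/2)
# dish rim ellipse: fit centre via least squares of wooden mask boundary
for n in P:
    p=P[n];hsv=cv2.cvtColor(p["frame"],cv2.COLOR_RGB2HSV)
    m=cv2.inRange(hsv,(8,60,60),(25,255,255));m2=np.zeros_like(m)
    r=spotter.regions_of(p,"dish_seat")[0]["extent"];l,t,rr,b=[int(v) for v in r]
    m2[t-6:b+6,l-6:rr+6]=m[t-6:b+6,l-6:rr+6]
    m2=cv2.morphologyEx(m2,cv2.MORPH_CLOSE,np.ones((9,9)))
    c=max(cv2.findContours(m2,0,1)[0],key=cv2.contourArea)[:,0]
    X=np.array([onz(p,q,.030)[:2] for q in c])
    c0=np.array([.575,-.058])
    from scipy.optimize import least_squares
    sel=np.ones(len(X),bool)
    for _ in range(4):
        s=least_squares(lambda v:np.hypot(*(X[sel]-v[:2]).T)-v[2],[*c0,.075],loss='soft_l1',f_scale=.001).x
        c0=s[:2]; sel=abs(np.hypot(*(X-c0).T)-s[2])<.004
    print(n,"dish",s,sel.sum(),len(X))
    print("  tab far pts",[ (onz(p,q,.071)[:2],q) for q in c[~sel]][::4])
a,b=spotter.place_of(S,"ball_center"),spotter.place_of(T,"ball_center")
for p in(S,T):
  for r in spotter.regions_of(p,"ball_center")[:2]: print(r["score"],r["extent"],onz(p,((r["extent"][0]+r["extent"][2])/2,(r["extent"][1]+r["extent"][3])/2),.027))
E
```

```text
mat [array([0.6702, 0.0415]), array([ 0.6652, -0.1378]), array([ 0.4861, -0.1324]), array([0.491, 0.047])] [ 0.5781 -0.0454]
mat side [array([0.6637, 0.0402]), array([0.4862, 0.0433]), array([ 0.4829, -0.135 ])] [ 0.5733 -0.0474]
side dish [ 0.5723 -0.0555  0.0764] 157 194
  tab far pts [(array([0.4873, 0.0067]), array([317, 246], dtype=int32)), (array([0.4808, 0.0017]), array([321, 245], dtype=int32)), (array([ 0.4818, -0.009 ]), array([322, 241], dtype=int32)), (array([ 0.4809, -0.0205]), array([324, 237], dtype=int32)), (array([ 0.4837, -0.0309]), array([324, 233], dtype=int32)), (array([ 0.4847, -0.0421]), array([325, 229], dtype=int32)), (array([ 0.4876, -0.0528]), array([325, 225], dtype=int32)), (array([ 0.4887, -0.0644]), array([326, 221], dtype=int32)), (array([ 0.4948, -0.0714]), array([324, 218], dtype=int32)), (array([ 0.5024, -0.0686]), array([320, 218], dtype=int32))]
top dish [ 0.5786 -0.0559  0.0737] 149 166
  tab far pts [(array([ 0.5014, -0.0413]), array([269, 248], dtype=int32)), (array([ 0.4937, -0.0462]), array([271, 251], dtype=int32)), (array([ 0.4935, -0.0562]), array([275, 251], dtype=int32)), (array([ 0.4933, -0.0663]), array([279, 251], dtype=int32)), (array([ 0.5007, -0.069 ]), array([280, 248], dtype=int32))]
0.52 [190.4, 312.9, 206.9, 329.4] [0.6433 0.2085 0.027 ]
0.6 [166.7, 191.0, 178.2, 202.6] [0.6433 0.2127 0.027 ]
```

```bash
python3 -m inch '[{"rz":1,"grip":1},{"rz":1},{"rz":1},{"rz":1},{"rz":1},{"rz":1},{"rz":1},{"rz":1},{"rz":1},{"rz":1},{"rz":1},{"rz":1}]'
```

```text
invalid input at $[0]: expected keys grip, dx, dy, dz, rx, ry, rz
```

```bash
python3 -m inch '[{"grip":1,"dx":0,"dy":0,"dz":0,"rx":0,"ry":0,"rz":1},{"grip":1,"dx":0,"dy":0,"dz":0,"rx":0,"ry":0,"rz":1},{"grip":1,"dx":0,"dy":0,"dz":0,"rx":0,"ry":0,"rz":1},{"grip":1,"dx":0,"dy":0,"dz":0,"rx":0,"ry":0,"rz":1},{"grip":1,"dx":0,"dy":0,"dz":0,"rx":0,"ry":0,"rz":1},{"grip":1,"dx":0,"dy":0,"dz":0,"rx":0,"ry":0,"rz":1},{"grip":1,"dx":0,"dy":0,"dz":0,"rx":0,"ry":0,"rz":1},{"grip":1,"dx":0,"dy":0,"dz":0,"rx":0,"ry":0,"rz":1},{"grip":1,"dx":0,"dy":0,"dz":0,"rx":0,"ry":0,"rz":1},{"grip":1,"dx":0,"dy":0,"dz":0,"rx":0,"ry":0,"rz":1},{"grip":1,"dx":0,"dy":0,"dz":0,"rx":0,"ry":0,"rz":1},{"grip":1,"dx":0,"dy":0,"dz":0,"rx":0,"ry":0,"rz":1}]'
```

```text
time: 4.3
tool_pos: [0.211, 0.5079, 0.2195]
ee_rot: [-3.142, 0.0, 1.665]
wrist_force: [-0.1, 0.8, 0.1]
width: 0.0939
```

```bash
python3 -m inch '[{"grip":1,"dx":0,"dy":0,"dz":0,"rx":0,"ry":0,"rz":1},{"grip":1,"dx":-0.65,"dy":0.95,"dz":0,"rx":0,"ry":0,"rz":0},{"grip":1,"dx":-0.65,"dy":0.95,"dz":0,"rx":0,"ry":0,"rz":0},{"grip":1,"dx":-0.65,"dy":0.95,"dz":0,"rx":0,"ry":0,"rz":0},{"grip":1,"dx":-0.65,"dy":0.95,"dz":0,"rx":0,"ry":0,"rz":0},{"grip":1,"dx":-0.65,"dy":0.95,"dz":0,"rx":0,"ry":0,"rz":0},{"grip":1,"dx":-0.65,"dy":0.95,"dz":0,"rx":0,"ry":0,"rz":0},{"grip":1,"dx":-0.65,"dy":0.95,"dz":0,"rx":0,"ry":0,"rz":0},{"grip":1,"dx":-0.65,"dy":0.95,"dz":0.2,"rx":0,"ry":0,"rz":0},{"grip":1,"dx":-0.65,"dy":0.95,"dz":0.2,"rx":0,"ry":0,"rz":0},{"grip":1,"dx":-0.65,"dy":0.95,"dz":0.2,"rx":0,"ry":0,"rz":0},{"grip":1,"dx":-0.65,"dy":0.95,"dz":0.2,"rx":0,"ry":0,"rz":0}]'
```

```text
time: 5.8
tool_pos: [0.4801, 0.3267, 0.1998]
ee_rot: [3.14, -0.002, 1.579]
wrist_force: [-0.1, 0.6, -0.2]
width: 0.0939
```

```bash
python3 -m inch '[{"grip":1,"dx":-0.67,"dy":0.93,"dz":0.4,"rx":0,"ry":0,"rz":0},{"grip":1,"dx":-0.67,"dy":0.93,"dz":0.5,"rx":0,"ry":0,"rz":0},{"grip":1,"dx":-0.67,"dy":0.93,"dz":0.5,"rx":0,"ry":0,"rz":0},{"grip":1,"dx":-0.67,"dy":0.93,"dz":0.5,"rx":0,"ry":0,"rz":0},{"grip":1,"dx":-0.67,"dy":0.93,"dz":0.5,"rx":0,"ry":0,"rz":0},{"grip":1,"dx":-0.67,"dy":0.93,"dz":0.5,"rx":0,"ry":0,"rz":0},{"grip":1,"dx":-0.67,"dy":0.93,"dz":0.5,"rx":0,"ry":0,"rz":0},{"grip":1,"dx":0,"dy":0,"dz":0,"rx":0,"ry":0,"rz":0.1}]'
python3 - <<'E'
from h import *
o=robot.get_obs();print(o["tool_pos"],o["ee_rot"])
p=cams.snapshot("side");f=p["frame"].copy()
tip=o["tool_pos"]+[0,0,-.014]
for X,c in((tip,(255,0,0)),([.645,.2095,.027],(0,255,0))):
    u=proj(p,X);print(u);cv2.circle(f,tuple(int(round(v)) for v in u),1,c,-1)
cv2.imwrite("pics/s2.png",cv2.resize(f[220:380,110:330],None,fx=3.5,fy=3.5,interpolation=cv2.INTER_CUBIC)[:,:,::-1])
E
```

```text
time: 6.8
tool_pos: [0.6504, 0.2056, 0.1107]
ee_rot: [3.141, -0.003, 1.568]
wrist_force: [-0.7, -0.3, 0.6]
width: 0.0944
[0.6504 0.2056 0.1107] [ 3.1414 -0.0027  1.5676]
[191.0547 295.0106]
[197.5323 321.3561]
```

View pics/s2.png

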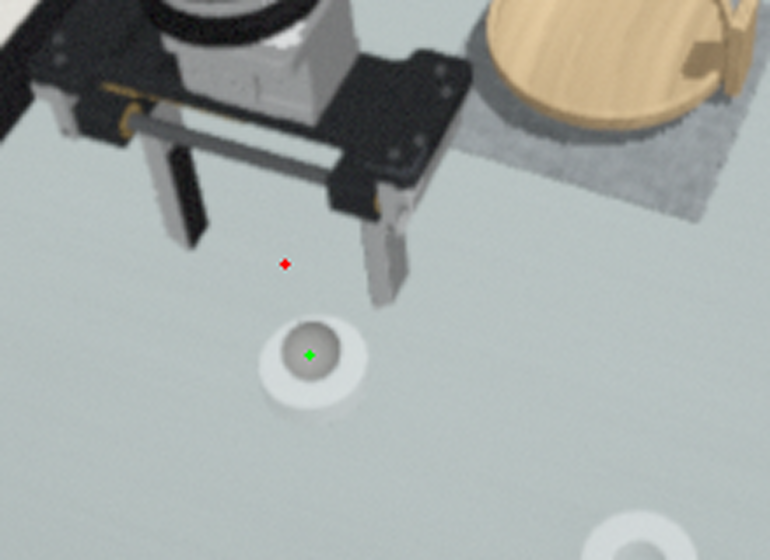

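The ball sits at crop (312,352), within 1 mm of my estimate. The fingers straddle it from above, 5 mm off in x and 3 mm off in y. I'll correct that and go down.

```bash
python3 -m inch '[{"grip":1,"dx":0.12,"dy":-0.22,"dz":0.6,"rx":0,"ry":0,"rz":0},{"grip":1,"dx":0,"dy":0,"dz":0.7,"rx":0,"ry":0,"rz":0},{"grip":1,"dx":0,"dy":0,"dz":0.7,"rx":0,"ry":0,"rz":0},{"grip":1,"dx":0,"dy":0,"dz":0.5,"rx":0,"ry":0,"rz":0},{"grip":1,"dx":0,"dy":0,"dz":0.2,"rx":0,"ry":0,"rz":0},{"grip":1,"dx":0,"dy":0,"dz":0,"rx":0,"ry":0,"rz":0}]'
python3 - <<'E'
from h import *
o=robot.get_obs();print(o["tool_pos"],o["ee_rot"])
p=cams.snapshot("side");f=p["frame"].copy()
cv2.imwrite("pics/s3.png",cv2.resize(f[220:380,110:330],None,fx=3.5,fy=3.5,interpolation=cv2.INTER_CUBIC)[:,:,::-1])
E
```

```text
time: 7.6
tool_pos: [0.6415, 0.2133, 0.0402]
ee_rot: [3.141, -0.004, 1.573]
wrist_force: [-0.5, -0.3, 0.4]
width: 0.0938
[0.6415 0.2133 0.0402] [ 3.1413 -0.0044  1.5727]
```

View pics/s3.png

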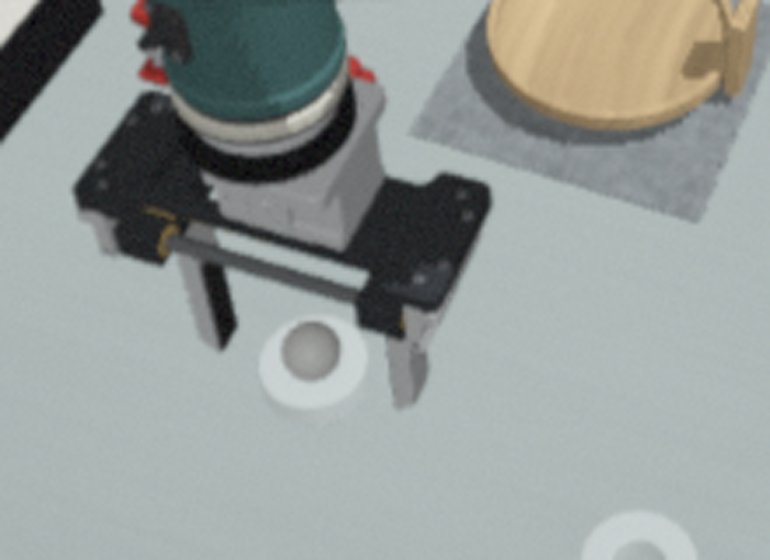

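```bash
python3 -m inch '[{"grip":1,"dx":-0.18,"dy":0.12,"dz":0.12,"rx":0,"ry":0,"rz":0},{"grip":1,"dx":0,"dy":0,"dz":0,"rx":0,"ry":0,"rz":0},{"grip":1,"dx":0,"dy":0,"dz":0,"rx":0,"ry":0,"rz":0}]'; python3 -c "
from h import *
for i in range(3):print(robot.get_obs()['tool_pos'])"
```

```text
time: 8.02
tool_pos: [0.6463, 0.2084, 0.0393]
ee_rot: [3.137, -0.005, 1.572]
wrist_force: [-0.2, 0.4, -0.5]
width: 0.094
[0.6463 0.2084 0.0393]
[0.6463 0.2084 0.0393]
[0.6463 0.2084 0.0393]
```

```bash
python3 -m inch '[{"grip":1,"dx":0,"dy":0,"dz":0.12,"rx":0,"ry":0,"rz":0},{"grip":1,"dx":0,"dy":0,"dz":0,"rx":0,"ry":0,"rz":0},{"grip":1,"dx":0,"dy":0,"dz":0,"rx":0,"ry":0,"rz":0}]'; 
```

```text
time: 8.4
tool_pos: [0.6465, 0.2085, 0.0366]
ee_rot: [3.137, -0.006, 1.572]
wrist_force: [-0.3, 0.4, 0.4]
width: 0.0939
```

```bash
python3 -m inch '[{"grip":0.5,"dx":0,"dy":0,"dz":0,"rx":0,"ry":0,"rz":0},{"grip":0.4,"dx":0,"dy":0,"dz":0,"rx":0,"ry":0,"rz":0},{"grip":0.3,"dx":0,"dy":0,"dz":0,"rx":0,"ry":0,"rz":0},{"grip":0.2,"dx":0,"dy":0,"dz":0,"rx":0,"ry":0,"rz":0},{"grip":0.1,"dx":0,"dy":0,"dz":0,"rx":0,"ry":0,"rz":0},{"grip":0.1,"dx":0,"dy":0,"dz":0,"rx":0,"ry":0,"rz":0}]'; 
```

```text
time: 9.15
tool_pos: [0.6465, 0.2086, 0.0367]
ee_rot: [3.137, -0.006, 1.572]
wrist_force: [1.0, -1.2, 0.3]
width: 0.0379
```

```bash
python3 -m inch '[{"grip":0.1,"dx":0,"dy":0,"dz":0,"rx":0,"ry":0,"rz":0},{"grip":0.1,"dx":0,"dy":0,"dz":0,"rx":0,"ry":0,"rz":0},{"grip":0.1,"dx":0,"dy":0,"dz":0,"rx":0,"ry":0,"rz":0}]'; python3 - <<'E'
from h import *
p=cams.snapshot("side");f=p["frame"].copy()
cv2.imwrite("pics/s4.png",cv2.resize(f[220:380,110:330],None,fx=3.5,fy=3.5,interpolation=cv2.INTER_CUBIC)[:,:,::-1])
E
```

```text
time: 9.52
tool_pos: [0.6466, 0.2086, 0.0366]
ee_rot: [3.136, -0.006, 1.572]
wrist_force: [0.1, -0.5, -0.4]
width: 0.0291
```

View pics/s4.png

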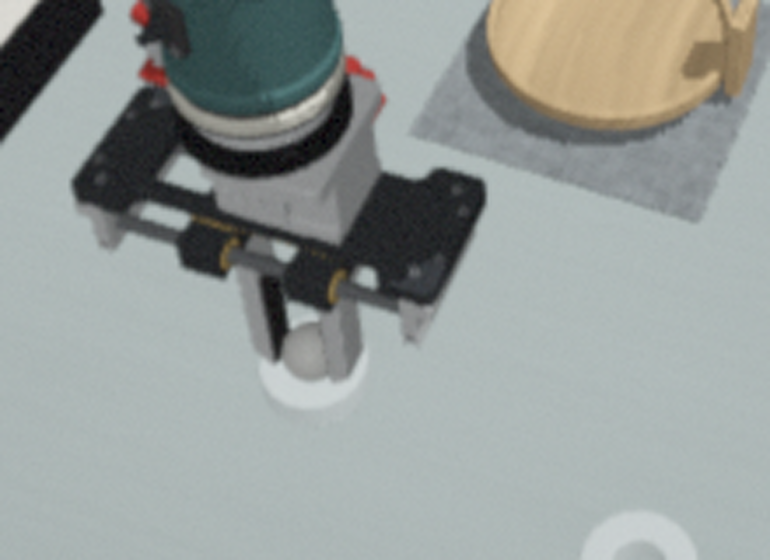

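The ball at crop (308,352) is held between the fingers, width 29 mm. Now a gentle lift.

```bash
python3 -m inch '[{"grip":0.1,"dx":0,"dy":0,"dz":-0.2,"rx":0,"ry":0,"rz":0},{"grip":0.1,"dx":0,"dy":0,"dz":-0.4,"rx":0,"ry":0,"rz":0},{"grip":0.1,"dx":0,"dy":0,"dz":-0.6,"rx":0,"ry":0,"rz":0},{"grip":0.1,"dx":0,"dy":0,"dz":-0.8,"rx":0,"ry":0,"rz":0},{"grip":0.1,"dx":0,"dy":0,"dz":-0.8,"rx":0,"ry":0,"rz":0},{"grip":0.1,"dx":0,"dy":0,"dz":-0.2,"rx":0,"ry":0,"rz":0}]'; python3 - <<'E'
from h import *
p=cams.snapshot("side");f=p["frame"].copy();print(robot.get_obs()["width"])
cv2.imwrite("pics/s5.png",cv2.resize(f[160:380,110:330],None,fx=2.7,fy=2.7,interpolation=cv2.INTER_CUBIC)[:,:,::-1])
E
```

```text
time: 10.32
tool_pos: [0.6468, 0.2083, 0.1182]
ee_rot: [3.134, -0.006, 1.572]
wrist_force: [0.3, -0.3, 0.3]
width: 0.0284
0.02869597786959687
```

View pics/s5.png

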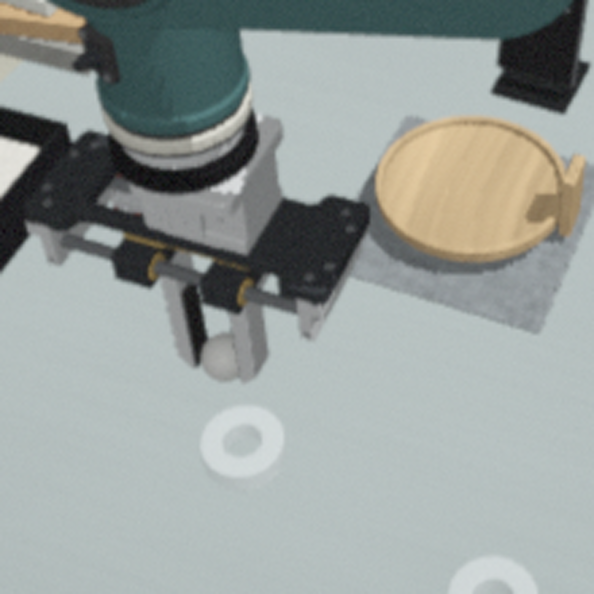

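The ball hangs between the fingers and the roll has stayed put. Now across to the dish.

```bash
python3 -m inch '[{"grip":0.1,"dx":-0.5,"dy":-0.2,"dz":0,"rx":0,"ry":0,"rz":0},{"grip":0.1,"dx":-1,"dy":-0.3,"dz":0,"rx":0,"ry":0,"rz":0},{"grip":0.1,"dx":-1,"dy":-0.3,"dz":0,"rx":0,"ry":0,"rz":0},{"grip":0.1,"dx":-1,"dy":-0.3,"dz":0,"rx":0,"ry":0,"rz":0},{"grip":0.1,"dx":-1,"dy":-0.3,"dz":0,"rx":0,"ry":0,"rz":0},{"grip":0.1,"dx":-1,"dy":-0.3,"dz":0,"rx":0,"ry":0,"rz":0},{"grip":0.1,"dx":-1,"dy":-0.3,"dz":0,"rx":0,"ry":0,"rz":0},{"grip":0.1,"dx":-1,"dy":-0.3,"dz":0,"rx":0,"ry":0,"rz":0},{"grip":0.1,"dx":-1,"dy":-0.3,"dz":0,"rx":0,"ry":0,"rz":0},{"grip":0.1,"dx":-1,"dy":-0.3,"dz":0,"rx":0,"ry":0,"rz":0},{"grip":0.1,"dx":-1,"dy":0,"dz":0,"rx":0,"ry":0,"rz":0},{"grip":0.1,"dx":-0.1,"dy":0,"dz":0,"rx":0,"ry":0,"rz":0}]'
```

```text
time: 11.88
tool_pos: [0.5589, -0.0724, 0.1038]
ee_rot: [-3.125, -0.003, 1.568]
wrist_force: [0.8, -1.0, 0.4]
width: 0.0282
```

```bash
python3 -m inch '[{"grip":0.1,"dx":0,"dy":0,"dz":0,"rx":0,"ry":0,"rz":0},{"grip":0.1,"dx":0.6,"dy":0.6,"dz":0,"rx":0,"ry":0,"rz":0},{"grip":0.1,"dx":0,"dy":0,"dz":0,"rx":0,"ry":0,"rz":0},{"grip":0.1,"dx":0,"dy":0,"dz":0,"rx":0,"ry":0,"rz":0}]'
```

```text
time: 12.38
tool_pos: [0.5745, -0.0536, 0.1025]
ee_rot: [-3.123, -0.005, 1.571]
wrist_force: [0.3, -0.3, 0.1]
width: 0.0285
```

```bash
python3 -m inch '[{"grip":0.1,"dx":-0.1,"dy":0.04,"dz":0.4,"rx":0,"ry":-0.2,"rz":0},{"grip":0.1,"dx":0,"dy":0,"dz":0.6,"rx":0,"ry":0,"rz":0},{"grip":0.1,"dx":0,"dy":0,"dz":0.6,"rx":0,"ry":0,"rz":0},{"grip":0.1,"dx":0,"dy":0,"dz":0,"rx":0,"ry":0,"rz":0},{"grip":0.1,"dx":0,"dy":0,"dz":0,"rx":0,"ry":0,"rz":0}]'; python3 - <<'E'
from h import *
p=cams.snapshot("side");f=p["frame"].copy()
o=robot.get_obs();b=o["tool_pos"]-[0,0,.0096];print(o["tool_pos"],proj(p,b))
u=proj(p,b);cv2.circle(f,tuple(int(round(v)) for v in u),1,(0,255,0),-1)
cv2.imwrite("pics/s6.png",cv2.resize(f[160:300,200:360],None,fx=4,fy=4,interpolation=cv2.INTER_CUBIC)[:,:,::-1])
E
```

```text
time: 13.0
tool_pos: [0.5736, -0.0562, 0.0582]
ee_rot: [-3.12, 0.014, 1.572]
wrist_force: [-0.6, 0.9, -0.9]
width: 0.0287
[ 0.5734 -0.0562  0.058 ] [284.6175 221.6527]
```

View pics/s6.png

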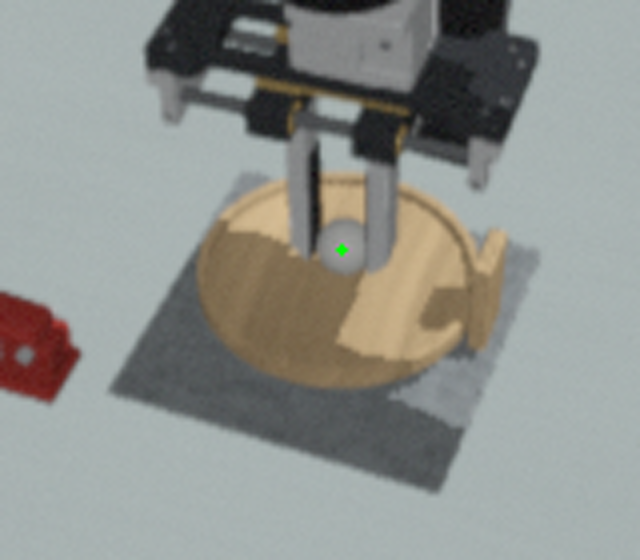

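The held ball at crop (342,245) matches its projection and sits over the dish centre. I'll correct the tilt and lower it.

```bash
python3 -m inch '[{"grip":0.1,"dx":0,"dy":0.04,"dz":0.3,"rx":-0.25,"ry":0.15,"rz":0},{"grip":0.1,"dx":0,"dy":0,"dz":0.25,"rx":0,"ry":0,"rz":0},{"grip":0.1,"dx":0,"dy":0,"dz":0.15,"rx":0,"ry":0,"rz":0},{"grip":0.1,"dx":0,"dy":0,"dz":0,"rx":0,"ry":0,"rz":0},{"grip":0.1,"dx":0,"dy":0,"dz":0,"rx":0,"ry":0,"rz":0}]'
```

```text
time: 13.68
tool_pos: [0.575, -0.0567, 0.0404]
ee_rot: [3.138, 0.0, 1.571]
wrist_force: [0.5, 0.4, 0.1]
width: 0.0284
```

```bash
python3 -m inch '[{"grip":0.1,"dx":0,"dy":0,"dz":0.12,"rx":0,"ry":0,"rz":0},{"grip":0.1,"dx":0,"dy":0,"dz":0,"rx":0,"ry":0,"rz":0},{"grip":0.1,"dx":0,"dy":0,"dz":0,"rx":0,"ry":0,"rz":0}]'
```

```text
time: 14.05
tool_pos: [0.5754, -0.0566, 0.0376]
ee_rot: [3.137, 0.0, 1.572]
wrist_force: [-0.7, -0.6, 0.5]
width: 0.0283
```

```bash
python3 -m inch '[{"grip":0.1,"dx":0,"dy":0,"dz":0.05,"rx":0,"ry":0,"rz":0},{"grip":0.1,"dx":0,"dy":0,"dz":0,"rx":0,"ry":0,"rz":0},{"grip":0.36,"dx":0,"dy":0,"dz":0,"rx":0,"ry":0,"rz":0},{"grip":0.42,"dx":0,"dy":0,"dz":0,"rx":0,"ry":0,"rz":0},{"grip":0.45,"dx":0,"dy":0,"dz":0,"rx":0,"ry":0,"rz":0}]'
```

```text
time: 14.68
tool_pos: [0.5757, -0.0567, 0.0367]
ee_rot: [3.137, 0.0, 1.572]
wrist_force: [-0.5, -0.8, 0.0]
width: 0.0421
```

Released. Straight up, then a look.

```bash
python3 -m inch '[{"grip":0.45,"dx":0,"dy":0,"dz":-0.4,"rx":0,"ry":0,"rz":0},{"grip":0.45,"dx":0,"dy":0,"dz":-0.8,"rx":0,"ry":0,"rz":0},{"grip":0.45,"dx":0,"dy":0,"dz":-0.8,"rx":0,"ry":0,"rz":0},{"grip":0.45,"dx":0,"dy":0,"dz":-0.8,"rx":0,"ry":0,"rz":0},{"grip":0.45,"dx":0,"dy":0,"dz":-0.5,"rx":0,"ry":0,"rz":0}]'; python3 - <<'E'
from h import *
p=cams.snapshot("side");f=p["frame"].copy()
print(robot.get_obs()["tool_pos"])
for r in spotter.place_of(p,"dish_tab")[:2]+spotter.place_of(p,"dish_seat")[:2]+spotter.place_of(p,"ball_center")[:2]: print(r, onz(p,r["pixel"],.053)[:2], onz(p,r["pixel"],.026)[:2])
for X in ([.4955,-.0565,.053],[.4955,-.0565,.071],[.5755,-.056,.026]):
    u=proj(p,X);print(u);cv2.circle(f,tuple(int(round(v)) for v in u),1,(0,255,0),-1)
cv2.imwrite("pics/s7.png",cv2.resize(f[160:300,200:360],None,fx=4,fy=4,interpolation=cv2.INTER_CUBIC)[:,:,::-1])
E
```

```text
time: 15.3
tool_pos: [0.5751, -0.0566, 0.1234]
ee_rot: [3.137, 0.0, 1.572]
wrist_force: [-0.1, -0.7, 0.6]
width: 0.0423
[ 0.5759 -0.0568  0.1252]
{'pixel': [320.4, 225.0], 'score': 0.74} [ 0.4999 -0.0672] [ 0.5053 -0.0935]
{'pixel': [309.0, 187.9], 'score': 0.2} [ 0.5549 -0.1703] [ 0.5624 -0.2006]
{'pixel': [285.5, 227.0], 'score': 0.85} [ 0.5654 -0.0379] [ 0.5733 -0.063 ]
{'pixel': [283.5, 226.6], 'score': 0.68} [ 0.5696 -0.0376] [ 0.5777 -0.0627]
[321.0715 229.0749]
[321.6932 222.8247]
[283.4761 228.9923]
```

View pics/s7.png

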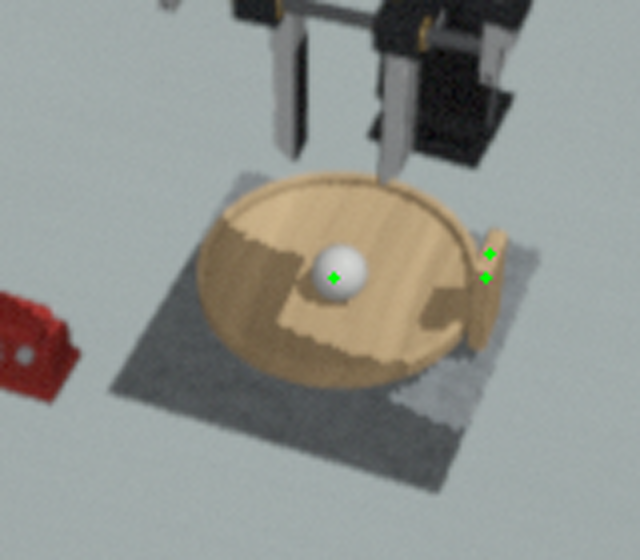

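The ball lies in the middle of the dish at crop (340,272), and the tab's upper end is at (490,250). Next I'll go over the tab.

```bash
python3 -m inch '[{"grip":0.45,"dx":0,"dy":-0.4,"dz":0,"rx":0.05,"ry":0,"rz":0},{"grip":0.45,"dx":0,"dy":-0.7,"dz":0,"rx":0,"ry":0,"rz":0},{"grip":0.45,"dx":0,"dy":-0.8,"dz":0,"rx":0,"ry":0,"rz":0},{"grip":0.45,"dx":0,"dy":-0.7,"dz":0,"rx":0,"ry":0,"rz":0},{"grip":0.45,"dx":0,"dy":-0.3,"dz":0,"rx":0,"ry":0,"rz":0},{"grip":0.45,"dx":0,"dy":0,"dz":0,"rx":0,"ry":0,"rz":0},{"grip":0.45,"dx":0,"dy":0,"dz":0,"rx":0,"ry":0,"rz":0}]'; python3 - <<'E'
from h import *
o=robot.get_obs();print(o["tool_pos"],o["ee_rot"])
for n in("side","top"):
    p=cams.snapshot(n);f=p["frame"].copy()
    for X in (o["tool_pos"]-[0,0,.014],[.4955,-.0565,.053],[.4955,-.0565,.071],[.5755,-.056,.026]):
        u=proj(p,X);cv2.circle(f,tuple(int(round(v)) for v in u),1,(0,255,0),-1)
    g=f[160:300,200:360] if n=="side" else f[170:290,220:360]
    cv2.imwrite(f"pics/{n}8.png",cv2.resize(g,None,fx=4,fy=4,interpolation=cv2.INTER_CUBIC)[:,:,::-1])
E
```

```text
time: 16.38
tool_pos: [0.4941, -0.0557, 0.1149]
ee_rot: [-3.126, -0.003, 1.572]
wrist_force: [1.1, -0.2, 0.9]
width: 0.042
[ 0.4941 -0.0557  0.1149] [-3.1261 -0.0027  1.5715]
```

View pics/side8.png

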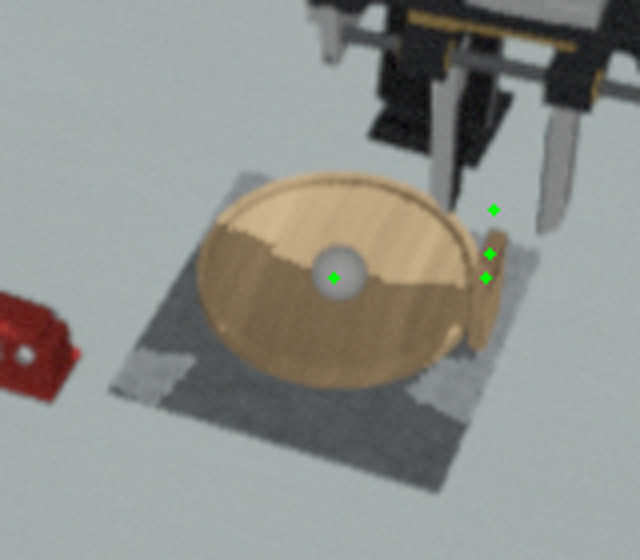

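View pics/top8.png

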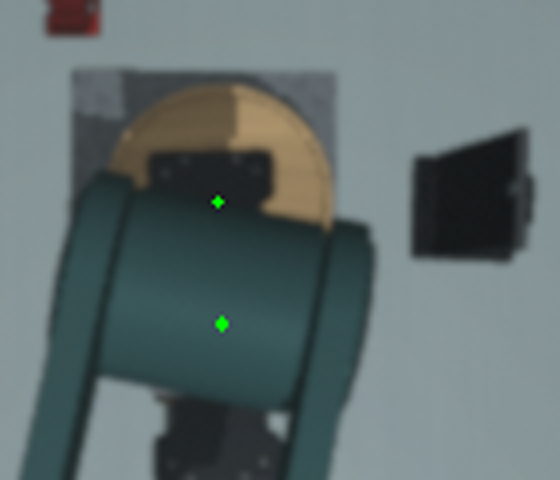

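```bash
python3 - <<'E'
from h import *
p=cams.snapshot("side");f=p["frame"].copy()
g=cv2.resize(f[190:270,270:350],None,fx=7,fy=7,interpolation=cv2.INTER_CUBIC)
def d(c,col):
    for sx in(-.085,-.075):
        for sy in(-.016,.016):
            for z in(.035,.071):
                u=proj(p,[c[0]+sx,c[1]+sy,z]);cv2.circle(g,(int((u[0]-270+.5)*7),int((u[1]-190+.5)*7)),2,col,-1)
d((.5755,-.056),(0,255,0)); d((.5745,-.060),(255,0,0))
cv2.imwrite("pics/s9.png",g[:,:,::-1])
E
```

```text
(no output)
```

View pics/s9.png

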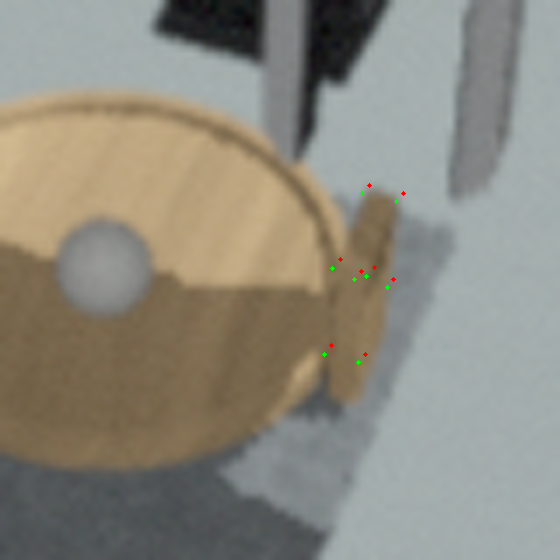

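The projected tab box (green) fits the tab at crop (380,195)–(345,400). The fingers straddle it. Descending.

```bash
python3 -m inch '[{"grip":0.45,"dx":-0.05,"dy":0.05,"dz":0.5,"rx":-0.18,"ry":0,"rz":0},{"grip":0.45,"dx":0,"dy":0,"dz":0.7,"rx":0,"ry":0,"rz":0},{"grip":0.45,"dx":0,"dy":0,"dz":0.6,"rx":0,"ry":0,"rz":0},{"grip":0.45,"dx":0,"dy":0,"dz":0.3,"rx":0,"ry":0,"rz":0},{"grip":0.45,"dx":0,"dy":0,"dz":0,"rx":0,"ry":0,"rz":0},{"grip":0.45,"dx":0,"dy":0,"dz":0,"rx":0,"ry":0,"rz":0}]'
```

```text
time: 17.27
tool_pos: [0.4966, -0.0568, 0.0596]
ee_rot: [3.141, -0.003, 1.572]
wrist_force: [-0.4, 0.4, -0.1]
width: 0.0422
```

```bash
python3 -m inch '[{"grip":0.45,"dx":0,"dy":-0.04,"dz":0.25,"rx":0,"ry":0,"rz":0},{"grip":0.45,"dx":0,"dy":0,"dz":0.15,"rx":0,"ry":0,"rz":0},{"grip":0.45,"dx":0,"dy":0,"dz":0,"rx":0,"ry":0,"rz":0},{"grip":0.45,"dx":0,"dy":0,"dz":0,"rx":0,"ry":0,"rz":0}]'; python3 - <<'E'
from h import *
p=cams.snapshot("side");f=p["frame"].copy()
cv2.imwrite("pics/s10.png",cv2.resize(f[160:280,230:370],None,fx=5,fy=5,interpolation=cv2.INTER_CUBIC)[:,:,::-1])
E
```

```text
time: 17.77
tool_pos: [0.4963, -0.057, 0.0501]
ee_rot: [3.139, -0.002, 1.572]
wrist_force: [0.2, 0.2, -0.2]
width: 0.0421
```

View pics/s10.png

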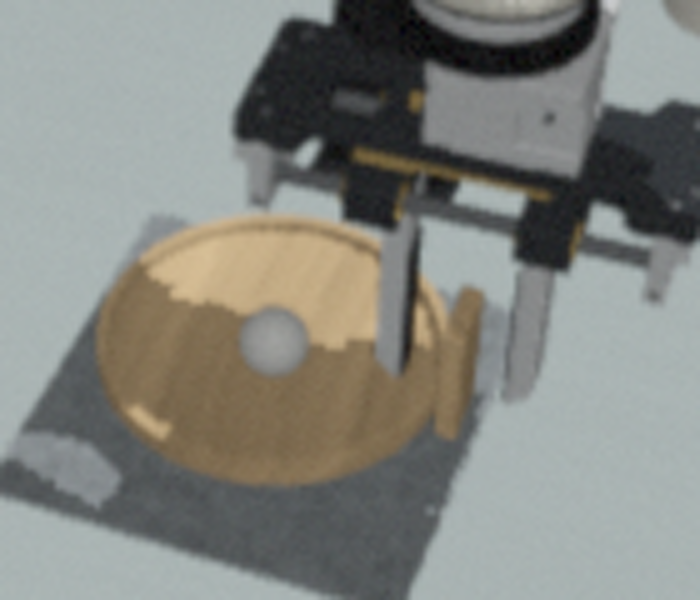

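The fingers straddle the tab at (460,360), clear of the rim. I'll close slowly.

```bash
python3 -m inch '[{"grip":0.35,"dx":0,"dy":0,"dz":0,"rx":0,"ry":0,"rz":0},{"grip":0.25,"dx":0,"dy":0,"dz":0,"rx":0,"ry":0,"rz":0},{"grip":0.21,"dx":0,"dy":0,"dz":0,"rx":0,"ry":0,"rz":0},{"grip":0.18,"dx":0,"dy":0,"dz":0,"rx":0,"ry":0,"rz":0},{"grip":0.15,"dx":0,"dy":0,"dz":0,"rx":0,"ry":0,"rz":0},{"grip":0.13,"dx":0,"dy":0,"dz":0,"rx":0,"ry":0,"rz":0},{"grip":0.11,"dx":0,"dy":0,"dz":0,"rx":0,"ry":0,"rz":0},{"grip":0.08,"dx":0,"dy":0,"dz":0,"rx":0,"ry":0,"rz":0},{"grip":0,"dx":0,"dy":0,"dz":0,"rx":0,"ry":0,"rz":0},{"grip":0,"dx":0,"dy":0,"dz":0,"rx":0,"ry":0,"rz":0}]'; python3 - <<'E'
from h import *
p=cams.snapshot("side");f=p["frame"].copy();print(robot.get_obs())
cv2.imwrite("pics/s11.png",cv2.resize(f[160:280,230:370],None,fx=5,fy=5,interpolation=cv2.INTER_CUBIC)[:,:,::-1])
E
```

```text
time: 19.08
tool_pos: [0.4965, -0.057, 0.0504]
ee_rot: [3.139, -0.002, 1.572]
wrist_force: [-0.7, 0.9, 0.1]
width: 0.0099
{'time': 19.125, 'joint_positions': array([-0.2297,  0.0727,  1.7311,  0.0029,  1.3355, -0.2316]), 'qvel': array([ 0.0012, -0.0001,  0.0015,  0.0016,  0.0007, -0.    ]), 'joint_torque': array([ -0.018 , -30.7846, -27.6165,   0.0857,  -0.012 ,   0.0078]), 'tool_pos': array([ 0.4965, -0.057 ,  0.0504]), 'ee_rot': array([ 3.1387, -0.0022,  1.5721]), 'wrist_force': array([0.4132, 0.1492, 0.2833]), 'wrist_torque': array([-0.0658,  0.1683, -0.0179]), 'width': 0.009922804875513893}
```

View pics/s11.png

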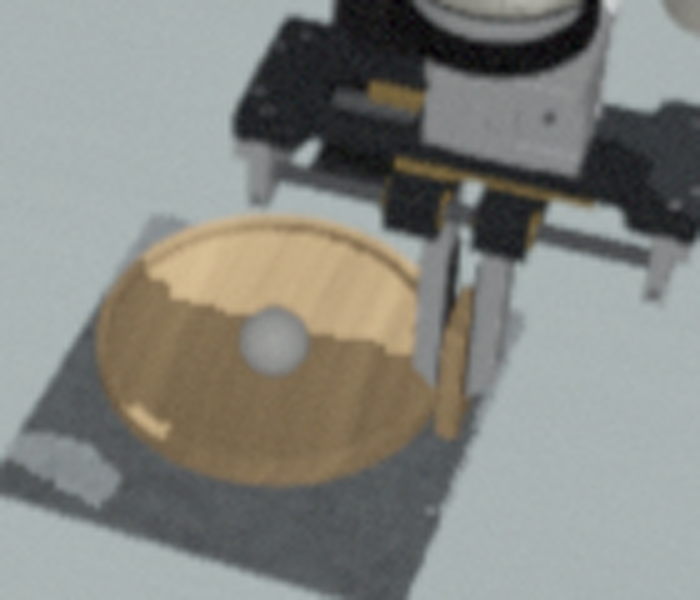

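The tab is held at width 9.9 mm, with the ball centred at (274,341). Lifting slowly.

```bash
python3 -m inch '[{"grip":0,"dx":0,"dy":0,"dz":-0.08,"rx":0,"ry":0,"rz":0},{"grip":0,"dx":0,"dy":0,"dz":-0.15,"rx":0,"ry":0,"rz":0},{"grip":0,"dx":0,"dy":0,"dz":-0.2,"rx":0,"ry":0,"rz":0},{"grip":0,"dx":0,"dy":0,"dz":-0.2,"rx":0,"ry":0,"rz":0},{"grip":0,"dx":0,"dy":0,"dz":-0.2,"rx":0,"ry":0,"rz":0},{"grip":0,"dx":0,"dy":0,"dz":-0.1,"rx":0,"ry":0,"rz":0},{"grip":0,"dx":0,"dy":0,"dz":0,"rx":0,"ry":0,"rz":0}]'; python3 - <<'E'
from h import *
p=cams.snapshot("side");f=p["frame"].copy();o=robot.get_obs();print(o["tool_pos"],o["ee_rot"],o["wrist_force"],o["wrist_torque"])
cv2.imwrite("pics/s12.png",cv2.resize(f[160:280,230:370],None,fx=5,fy=5,interpolation=cv2.INTER_CUBIC)[:,:,::-1])
E
```

```text
time: 20.0
tool_pos: [0.4954, -0.0568, 0.0743]
ee_rot: [3.141, -0.003, 1.572]
wrist_force: [-0.0, -0.2, -1.4]
width: 0.0102
[ 0.4953 -0.0568  0.0741] [-3.1414 -0.0028  1.5721] [ 0.2253  0.2617 -1.4236] [-0.0387  0.1827 -0.0359]
```

View pics/s12.png

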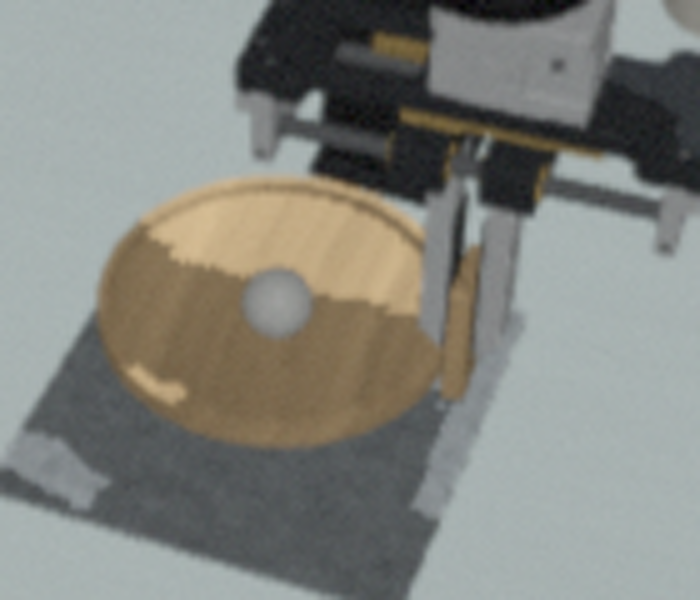

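The dish is 24 mm up and level, ball centred at (277,302). Continuing to 10 cm.

```bash
python3 -m inch '[{"grip":0,"dx":0,"dy":0,"dz":-0.12,"rx":0,"ry":0,"rz":0},{"grip":0,"dx":0,"dy":0,"dz":-0.22,"rx":0,"ry":0,"rz":0},{"grip":0,"dx":0,"dy":0,"dz":-0.3,"rx":0,"ry":0,"rz":0},{"grip":0,"dx":0,"dy":0,"dz":-0.35,"rx":0,"ry":0,"rz":0},{"grip":0,"dx":0,"dy":0,"dz":-0.35,"rx":0,"ry":0,"rz":0},{"grip":0,"dx":0,"dy":0,"dz":-0.35,"rx":0,"ry":0,"rz":0},{"grip":0,"dx":0,"dy":0,"dz":-0.35,"rx":0,"ry":0,"rz":0},{"grip":0,"dx":0,"dy":0,"dz":-0.35,"rx":0,"ry":0,"rz":0},{"grip":0,"dx":0,"dy":0,"dz":-0.3,"rx":0,"ry":0,"rz":0},{"grip":0,"dx":0,"dy":0,"dz":-0.2,"rx":0,"ry":0,"rz":0},{"grip":0,"dx":0,"dy":0,"dz":-0.1,"rx":0,"ry":0,"rz":0},{"grip":0,"dx":0,"dy":0,"dz":0,"rx":0,"ry":0,"rz":0}]'
```

```text
time: 21.55
tool_pos: [0.4954, -0.0571, 0.1545]
ee_rot: [3.141, -0.003, 1.572]
wrist_force: [-0.9, -0.0, -2.2]
width: 0.0098
```

```bash
python3 -m inch '[{"grip":0,"dx":0.04,"dy":0,"dz":0,"rx":0,"ry":0,"rz":0.15},{"grip":0,"dx":0.084,"dy":0,"dz":0,"rx":0,"ry":0,"rz":0.3},{"grip":0,"dx":0.112,"dy":0.002,"dz":0,"rx":0,"ry":0,"rz":0.4},{"grip":0,"dx":0.14,"dy":0.003,"dz":0,"rx":0,"ry":0,"rz":0.5},{"grip":0,"dx":0.14,"dy":0.003,"dz":0,"rx":0,"ry":0,"rz":0.5},{"grip":0,"dx":0.14,"dy":0.003,"dz":0,"rx":0,"ry":0,"rz":0.5},{"grip":0,"dx":0.14,"dy":0.003,"dz":0,"rx":0,"ry":0,"rz":0.5},{"grip":0,"dx":0.112,"dy":0.002,"dz":0,"rx":0,"ry":0,"rz":0.4},{"grip":0,"dx":0.084,"dy":0,"dz":0,"rx":0,"ry":0,"rz":0.3},{"grip":0,"dx":0.04,"dy":0,"dz":0,"rx":0,"ry":0,"rz":0.15}]'; python3 - <<'E'
from h import *
p=cams.snapshot("side");f=p["frame"].copy();o=robot.get_obs();t=o["tool_pos"];M=R.from_euler('xyz',o["ee_rot"]).as_matrix();print(t,o["ee_rot"],"dish",t+.08*M[:,1])
cv2.imwrite("pics/s13.png",cv2.resize(f[130:270,220:380],None,fx=5,fy=4,interpolation=cv2.INTER_CUBIC)[:,:,::-1])
E
```

```text
time: 22.8
tool_pos: [0.4982, -0.0293, 0.1517]
ee_rot: [-3.135, -0.003, 1.23]
wrist_force: [0.2, -0.4, -1.8]
width: 0.0098
[ 0.4982 -0.0292  0.1517] [-3.1352 -0.0029  1.2303] dish [ 0.5736 -0.0559  0.1512]
```

View pics/s13.png

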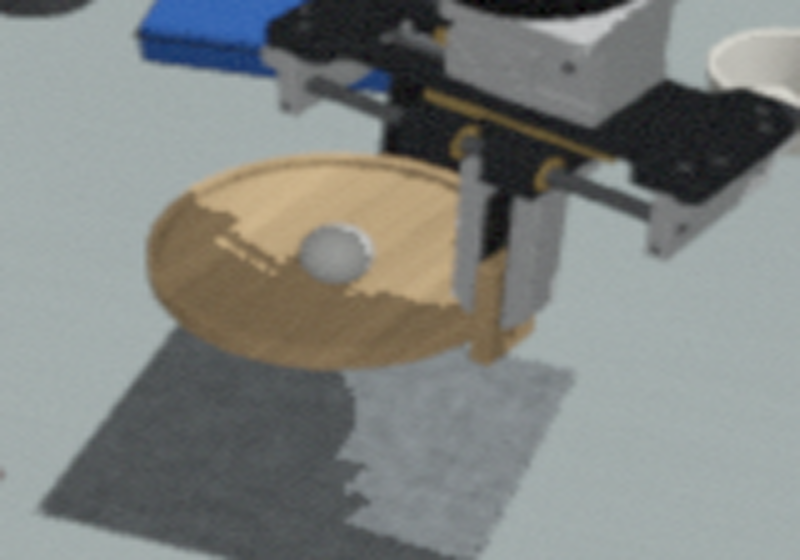

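19.6° turned, with the ball staying centred at (337,255) and the axis stationary. Continuing.

```bash
python3 -m inch '[{"grip":0,"dx":0.056,"dy":0,"dz":-0.01,"rx":-0.02,"ry":0,"rz":0.2},{"grip":0,"dx":0.112,"dy":0.002,"dz":-0.01,"rx":-0.02,"ry":0,"rz":0.4},{"grip":0,"dx":0.168,"dy":0.005,"dz":-0.01,"rx":-0.02,"ry":0,"rz":0.6},{"grip":0,"dx":0.224,"dy":0.008,"dz":-0.01,"rx":-0.02,"ry":0,"rz":0.8},{"grip":0,"dx":0.224,"dy":0.008,"dz":-0.01,"rx":-0.02,"ry":0,"rz":0.8},{"grip":0,"dx":0.224,"dy":0.008,"dz":-0.01,"rx":-0.02,"ry":0,"rz":0.8},{"grip":0,"dx":0.224,"dy":0.008,"dz":-0.01,"rx":0,"ry":0,"rz":0.8},{"grip":0,"dx":0.224,"dy":0.008,"dz":-0.01,"rx":0,"ry":0,"rz":0.8},{"grip":0,"dx":0.224,"dy":0.008,"dz":-0.01,"rx":0,"ry":0,"rz":0.8},{"grip":0,"dx":0.168,"dy":0.005,"dz":0,"rx":0,"ry":0,"rz":0.6},{"grip":0,"dx":0.112,"dy":0.002,"dz":0,"rx":0,"ry":0,"rz":0.4},{"grip":0,"dx":0.056,"dy":0,"dz":0,"rx":0,"ry":0,"rz":0.2}]'; python3 - <<'E'
from h import *
p=cams.snapshot("side");f=p["frame"].copy();o=robot.get_obs();t=o["tool_pos"];M=R.from_euler('xyz',o["ee_rot"]).as_matrix();print(t,o["ee_rot"],"dish",t+.08*M[:,1])
cv2.imwrite("pics/s14.png",cv2.resize(f[130:270,220:380],None,fx=5,fy=4,interpolation=cv2.INTER_CUBIC)[:,:,::-1])
E
```

```text
time: 24.35
tool_pos: [0.5302, 0.0113, 0.1546]
ee_rot: [3.139, -0.006, 0.573]
wrist_force: [-0.4, 0.3, -0.9]
width: 0.0099
[0.5303 0.0113 0.1545] [ 3.1395 -0.0063  0.5724] dish [ 0.5736 -0.0559  0.1547]
```

View pics/s14.png

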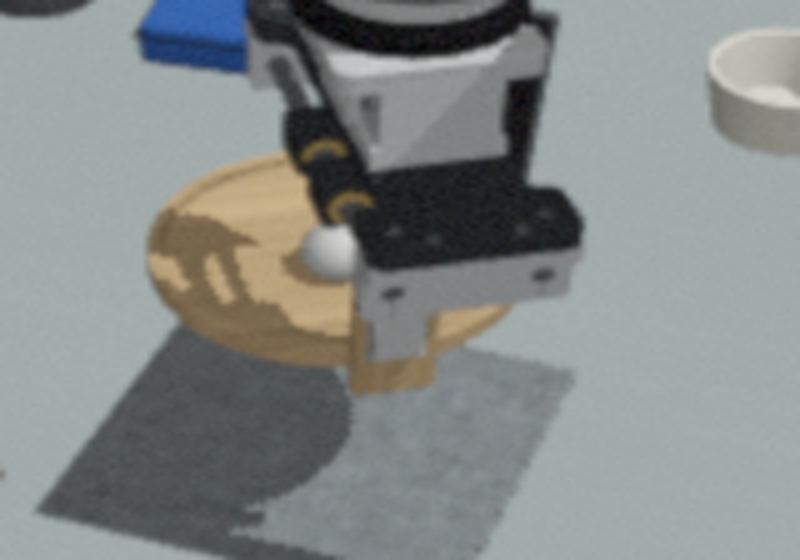

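```bash
python3 -m inch '[{"grip":0,"dx":0.056,"dy":0,"dz":0,"rx":0,"ry":-0.02,"rz":0.2},{"grip":0,"dx":0.112,"dy":0.002,"dz":0,"rx":0,"ry":-0.02,"rz":0.4},{"grip":0,"dx":0.168,"dy":0.005,"dz":0,"rx":0,"ry":-0.02,"rz":0.6},{"grip":0,"dx":0.207,"dy":0.007,"dz":0,"rx":0,"ry":0,"rz":0.74},{"grip":0,"dx":0.207,"dy":0.007,"dz":0,"rx":0,"ry":0,"rz":0.74},{"grip":0,"dx":0.207,"dy":0.007,"dz":0,"rx":0,"ry":0,"rz":0.74},{"grip":0,"dx":0.207,"dy":0.007,"dz":0,"rx":0,"ry":0,"rz":0.74},{"grip":0,"dx":0.207,"dy":0.007,"dz":0,"rx":0,"ry":0,"rz":0.74},{"grip":0,"dx":0.168,"dy":0.005,"dz":0,"rx":0,"ry":0,"rz":0.6},{"grip":0,"dx":0.15,"dy":0.005,"dz":0,"rx":0,"ry":0,"rz":0.55},{"grip":0,"dx":0.112,"dy":0.002,"dz":0,"rx":0,"ry":0,"rz":0.4},{"grip":0,"dx":0.056,"dy":0,"dz":0,"rx":0,"ry":0,"rz":0.2}]'; python3 - <<'E'
from h import *
o=robot.get_obs();t=o["tool_pos"];M=R.from_euler('xyz',o["ee_rot"]).as_matrix();print(t,o["ee_rot"],"dish",t+.08*M[:,1])
for n in("side","top"):
    p=cams.snapshot(n);f=p["frame"]
    g=f[130:270,220:380] if n=="side" else f[160:280,210:370]
    cv2.imwrite(f"pics/{n}15.png",cv2.resize(g,None,fx=5,fy=4 if n=="side" else 5,interpolation=cv2.INTER_CUBIC)[:,:,::-1])
E
```

```text
time: 25.9
tool_pos: [0.5765, 0.0238, 0.1549]
ee_rot: [3.141, -0.003, -0.034]
wrist_force: [-0.3, -0.5, -1.3]
width: 0.0101
[0.5765 0.0238 0.1549] [ 3.1413 -0.0034 -0.034 ] dish [ 0.5738 -0.0561  0.1549]
```

View pics/side15.png

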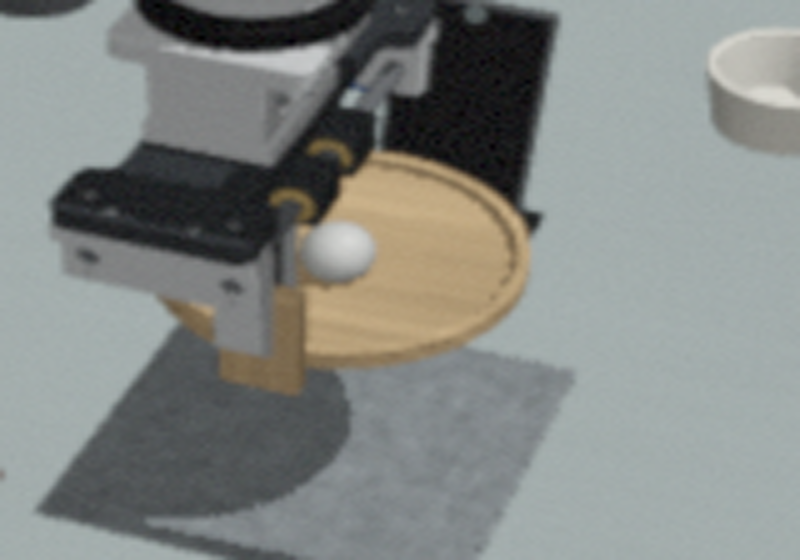

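View pics/top15.png

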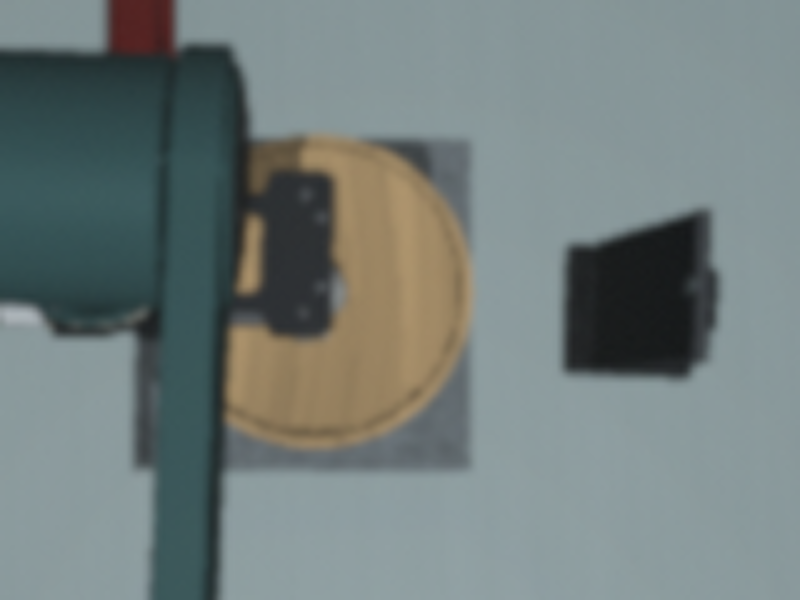

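Turned. The ball is still centred at (338,250) in the side crop. Next I'll measure where the dish axis is over the mat.

```bash
python3 - <<'E'
from h import *
from scipy.optimize import least_squares
for n,ext in(("top",(210,160,330,260)),("side",(230,150,350,240))):
    p=cams.snapshot(n);hsv=cv2.cvtColor(p["frame"],cv2.COLOR_RGB2HSV)
    m=cv2.inRange(hsv,(8,60,60),(25,255,255));m2=np.zeros_like(m);l,t,r,b=ext;m2[t:b,l:r]=m[t:b,l:r]
    m2=cv2.morphologyEx(m2,cv2.MORPH_CLOSE,np.ones((5,5)))
    c=np.concatenate([k[:,0] for k in cv2.findContours(m2,0,1)[0]])
    X=np.array([onz(p,q,.134)[:2] for q in c]);c0=np.array([.574,-.056])
    for th in(.02,.006,.004,.003,.003,.003):
        s=abs(np.hypot(*(X-c0).T)-.075)<th
        c0=least_squares(lambda v:np.hypot(*(X[s]-v).T)-.075,c0,loss='soft_l1',f_scale=.001).x
    print(n,c0,s.sum())
    if n=="top":
        f=lambda x,y:((x+.5)/5-.5+210,(y+.5)/5-.5+160)
        print([onz(p,f(*c),.003)[:2] for c in[(470,140),(470,467),(137,467)]])
        R_=[onz(p,f(*c),.003)[:2] for c in[(470,140),(137,467)]];print("mat",np.mean(R_,0))
    else: 
        B=[r for r in spotter.regions_of(p,"ball_center")][:1]
        for r in B:
            e=r["extent"];print("ball",e,onz(p,((e[0]+e[2])/2,(e[1]+e[3])/2),.130))
E
```

```text
top [ 0.5736 -0.0506] 99
[array([ 0.6638, -0.1377]), array([ 0.487 , -0.1323]), array([0.4912, 0.0457])]
mat [ 0.5775 -0.046 ]
side [ 0.5661 -0.0533] 71
ball [280.6, 185.2, 291.3, 201.2] [ 0.5713 -0.0537  0.13  ]
```

```bash
python3 -m inch '[{"grip":0,"dx":0.015,"dy":-0.03,"dz":0,"rx":0,"ry":0,"rz":0},{"grip":0,"dx":0.025,"dy":-0.06,"dz":0,"rx":0,"ry":0,"rz":0},{"grip":0,"dx":0.03,"dy":-0.07,"dz":0,"rx":0,"ry":0,"rz":0},{"grip":0,"dx":0.03,"dy":-0.07,"dz":0,"rx":0,"ry":0,"rz":0},{"grip":0,"dx":0.02,"dy":-0.05,"dz":0,"rx":0,"ry":0,"rz":0},{"grip":0,"dx":0.015,"dy":-0.03,"dz":0,"rx":0,"ry":0,"rz":0},{"grip":0,"dx":0,"dy":0,"dz":0,"rx":0,"ry":0,"rz":0},{"grip":0,"dx":0,"dy":0,"dz":0,"rx":0,"ry":0,"rz":0}]'; python3 - <<'E'
from h import *
o=robot.get_obs();t=o["tool_pos"];M=R.from_euler('xyz',o["ee_rot"]).as_matrix();print(t,o["ee_rot"],"dish",t+.08*M[:,1],o["qvel"])
E
```

```text
time: 27.15
tool_pos: [0.58, 0.0322, 0.155]
ee_rot: [3.141, -0.003, -0.032]
wrist_force: [-0.7, 0.6, -0.4]
width: 0.0103
[0.58   0.0322 0.155 ] [ 3.1413 -0.0034 -0.0323] dish [ 0.5774 -0.0478  0.155 ] [ 0.0007 -0.0014 -0.0003  0.0003  0.0026 -0.0007]
```

```bash
python3 -m inch '[{"grip":0,"dx":0,"dy":0,"dz":0,"rx":0,"ry":0,"rz":0},{"grip":0,"dx":0,"dy":0,"dz":0,"rx":0,"ry":0,"rz":0},{"grip":0,"dx":0,"dy":0,"dz":0,"rx":0,"ry":0,"rz":0},{"grip":0,"dx":0,"dy":0,"dz":0,"rx":0,"ry":0,"rz":0},{"grip":0,"dx":0,"dy":0,"dz":0,"rx":0,"ry":0,"rz":0},{"grip":0,"dx":0,"dy":0,"dz":0,"rx":0,"ry":0,"rz":0},{"grip":0,"dx":0,"dy":0,"dz":0,"rx":0,"ry":0,"rz":0},{"grip":0,"dx":0,"dy":0,"dz":0,"rx":0,"ry":0,"rz":0}]'; python3 - <<'E'
from h import *
o=robot.get_obs();t=o["tool_pos"];M=R.from_euler('xyz',o["ee_rot"]).as_matrix();d=t+.08*M[:,1];print(t,"dish",d)
for n in("side","top"):
    p=cams.snapshot(n);f=p["frame"].copy()
    for k in np.linspace(0,2*np.pi,60):
        u=proj(p,[d[0]+.075*np.cos(k),d[1]+.075*np.sin(k),t[2]+.005-.05+.027-.002]);cv2.circle(f,tuple(int(round(v)) for v in u),0,(0,255,0),-1)
    g=f[100:400,140:440] if n=="side" else f[130:310,140:380]
    cv2.imwrite(f"pics/{n}16.png",cv2.resize(g,None,fx=2 if n=="side" else 3.2,fy=2 if n=="side" else 3.2,interpolation=cv2.INTER_CUBIC)[:,:,::-1])
E
```

```text
time: 28.15
tool_pos: [0.5799, 0.032, 0.155]
ee_rot: [3.141, -0.003, -0.033]
wrist_force: [0.7, -0.3, -2.1]
width: 0.0099
[0.5799 0.032  0.155 ] dish [ 0.5773 -0.0479  0.155 ]
```

View pics/side16.png

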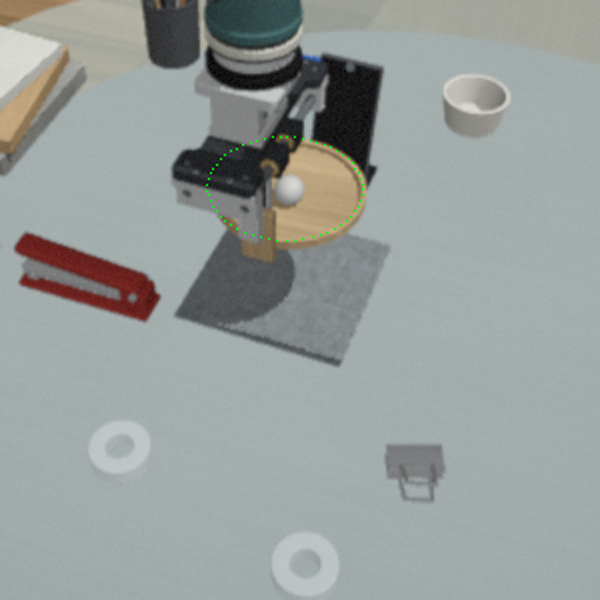

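View pics/top16.png

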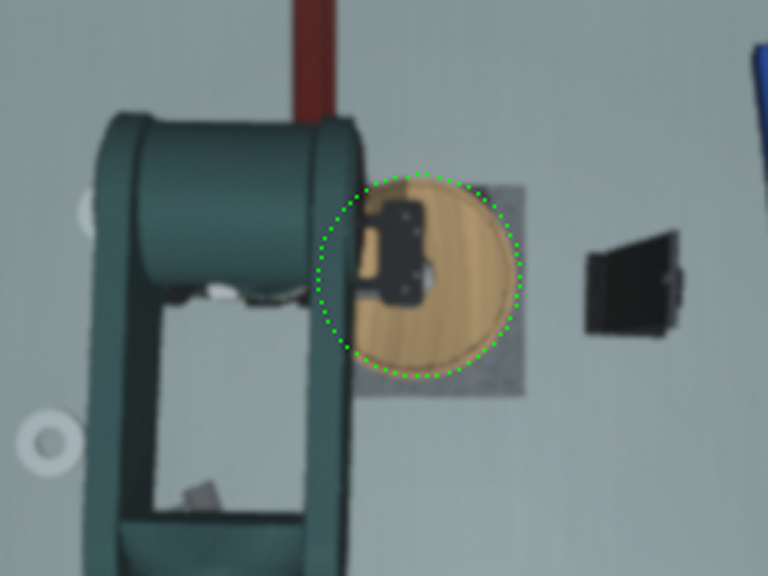

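The dish rim fits the projected level circle at 10 cm in both views. The ball is centred, and the rolls, stapler, clip and ramekin are where they were. Handing in.

```bash
python3 -c "
from bench import robot
print(robot.close_job())"
```

```text
the job is handed in; nothing more can be done
None
```

I set the ball in the middle of the dish, then lifted the dish by its tab. I turned it a quarter turn so the tab points away from the phone, and handed in after about 28 s with the dish still held over the mat.

**Last checks:**
- **Height and tilt:** the dish was about 10.5 cm up. The tool was within 0.2° of vertical, and the rim matched a projected level circle to about 2 mm in both cameras.
- **Turn:** the tab's direction was within about 0.5° of the mat's +y, as measured from the mat's edges.
- **Position:** the dish axis was about 2 mm from the mat's middle by arm readings and the top camera. Before the last 9 mm shift, the arm and the two cameras disagreed by up to 8 mm on where the dish was. The shift split the difference, and I did not repeat the camera measurement numerically afterwards.
- **Ball and grip:** the ball lay centred in the dish, the grip on the tab was steady at 9.9 mm, and the arm was at rest.
- **Other things:** both rolls, the stapler, the clip, the ramekin and the phone looked undisturbed. The pencil case was mostly hidden or cut off in the last pictures, but the arm never went near it.

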